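# Load a tag press and close it

## Task

Make up two wooden stock tags in the green bench press: lay the round blank and the square blank, hole mark up, flat in the pockets of matching outline on the loading tray, then push the tray fully home under the press head, and then pull the red-balled lever all the way down and leave it down. Leave the oblong blank and the other things on the worktop where they are.

Things in the scene. Friction and masses are not known exactly. Their poses are not given: they have to be found in the camera images.
- disc_blank: round light-wood blank, 48 mm diameter, 12 mm thick, lying flat on the worktop; small dark hanging-hole mark near its rim on the top. Origin: centre of its underside, z up
- square_blank: square light-wood blank, 44 x 44 mm, 12 mm thick, lying flat; small dark hole mark near one edge on the top. Origin: centre of its underside, x and y parallel to its sides, z up
- strip_blank: oblong light-wood blank, 30 (x) x 62 (y) x 12 mm, not needed, to be left alone. Origin: centre of its underside
- round_pocket (a point): centre of the floor of the round pocket in the aluminium die on the loading tray: 52 mm diameter, 5 mm deep, with a 2 mm chamfer; the die's flat top is 5 mm above this point (34 mm above the worktop). The die is 156 mm (x) by 80 mm (y). Axes as the press: x away from the robot, y to the left, z up
- square_pocket (a point): centre of the floor of the square pocket, 48 x 48 mm, 5 mm deep, with a 2 mm chamfer, sides parallel to the press's x and y, in the same die 80 mm behind the round pocket (+x). Axes as the press
- tray_grip (a point): top centre of the upright post at the left end of the tray, 88 mm above the worktop. The top 14 mm is a black cap of 22 mm diameter, below it a steel rod of 16 mm diameter down to 24 mm above the worktop. The post stands 108 mm to the left (+y) of the line of the pockets. Axes as the press; the tray slides along the press's -y (to the right)
- tray (a joint): travel of the loading tray in m: 0 = fully out (left, clear of the head), 0.155 = fully home under the head, against its stop. Moves with about 3 N and stays where left
- lever_ball (a point): centre of the red ball grip, 28 mm diameter, at the end of the lever, right of the press head. It moves on an arc of 175 mm radius about point lever_hinge, in the press's x-z plane
- lever_hinge (a point): point on the lever's hinge axis in the plane of the ball's arc; the axis runs along the press's y. Axes as the press
- lever (a joint): lever angle in rad: 0 = fully up (arm 0.7 rad above level, leaning to the robot), 0.7 = fully down (arm level, pointing to the robot, ball 115 mm above the worktop). Needs about 3 N at the ball; stays where left. It lowers the ram plate
- press: green four-post bench press, fixed to the worktop. Base plate 216 (x) x 256 (y) x 15 mm; origin: centre of the underside; x away from the robot, y left. The head, 216 x 80 mm, 95 to 125 mm above the worktop (bolt heads to 131 mm), is centred 75 mm to the right of the origin (-y), its plate raised on 4 posts; the ram plate hangs beneath it
- box_cutter: orange box cutter, 27 x 172 x 18 mm, long along its y, lying near the front edge; bystander
- marker: white marker with black cap, 17 x 135 x 16 mm, long along its y, lying near the front edge; bystander
- sardines: flat oval-cornered tin, 63 x 105 x 26 mm, right of the press; bystander
Not all that is in view belongs to the job. Leave any orange look-alike of the square_blank alone.

How it is judged:
By the outcome, as a careful person would: the job done as asked, in the order asked, and still so for the second after the job is handed in, with the robot touching nothing.
It also fails if it takes over 72 s, if anything falls off the work surface, if the arm or the gripper's body presses on something with over 40 N, if the wrist force passes 120 N, or if a joint passes its speed limit or range.

## Robot

A 6-joint arm with a two-finger parallel gripper is mounted at the origin on a cart in front of the work surface, level with it; the furniture and walls round the work are solid. World frame = base frame: x ahead of the robot, y to its left, z up, the work surface at z = 0. Lengths are in m, angles in rad, forces in N, time in s.
With the tool pointing down it reaches from about 0.375 to 0.9 m from the base axis. Payload 3.1 kg.
Tool frame: the origin (TCP) lies midway between the tips of the shut fingers; the grasp point (between the pads) lies 19 mm behind it; z points along the fingers, y is the line along which they close (so a half turn about z gives the same grasp; the last joint's range is limited). The gripper opens to 87 mm and grips with 3 to 60 N. Pads are 19 mm wide; open, the fingers measure 117 mm over their backs; the gripper's body (75 mm by 190 mm) begins 51 mm behind the grasp point.
Start: joints at [-0.178, 0.527, 1.433, -0, 1.181, -0.178], TCP at [0.625, 0, 0.223] pointing down, gripper open.
Joint ranges: [-3.08, 3.08], [-0.75, 2.2], [0.22, 2.44], [-1.43, 4.57], [0, 2.65], [-2.85, 2.85]. Speed limits (rad/s): [2.79, 2.79, 3.14, 3.14, 3.14, 3.14].

## Interface

Orientations are given as a unit quaternion [x, y, z, w].
In Python, from rig import robot gives the robot as it stands.
- The arm moves only by the shell command python3 -m jog 'ROWS' [FORCE]. ROWS is a JSON object of lists of equal length, an entry for each row: "dp": the shift along the tool's x, y, z in mm, a list of three; "delta_rot": the turn, a rotation vector about the tool's x, y, z in rad, a list of three; "gripper": the opening, from -1 (shut) to 1 (fully open). A call has 1 to 12 rows; each row is the pose to reach, as a shift and turn from the pose commanded when the call began, along the tool's axes at that moment; what a row does not reach only later rows make up. A row lasts 1/10 s, in which the tool goes at most 50 mm and 8.59 degrees, less where a joint would pass 70% of its speed; a pose out of reach is approached as far as the arm can. A call with a gripper value outside its range is refused whole. The fingers move at their own pace and stop on an object; FORCE is the grip in N (left out, the last holds). Time passes only in rows, so rows that repeat a pose let the fingers close. It gives the time, the measured TCP pose, the force, the opening and the grip force at its end, in the units of the state.
- robot.get_obs(): the state, without advancing time (a new reading comes with each control period).
- robot.camera(name): name is "scene" or "side" or "wrist"; returns the picture (400x640x3 uint8, red, green, blue); there is no depth.
- robot.camera_model(name): a dict with "fx", "fy", "cx", "cy" (pixels), "k1" (the pictures are not rectified: a ray, as slopes to the right and down, at radius r is drawn at 1 + k1 r^2 times it, then the intrinsics apply), "xyz" and "orientation" of the camera in the world; the wrist camera has in their place "T_tool_cam" (4x4, takes a point from camera to tool coordinates, whose origin is the TCP and whose axes are the flange's). Camera axes: x right, y down, z forward; pixel columns grow to the right and rows downward; lengths in m; the calibration is good to about 2 mm. A picture is of the moment at which its call begins: read the wrist's pose just before it. camera_model takes no time and is no camera call.
- robot.hand_in(): hands the job in; it is judged then, once.
Trained networks look in the newest picture that a camera, given by its name, has taken for a name from the list of things; names that differ only in an ending like _2 or _b are one class to them, and where a whole thing is asked for, a point or a joint stands for the part that bears it (a point fixed in the world has none). Each returns a list of dicts, best first, with "score" (0 to 1); they miss things now and then, are a little off and sometimes report something else, mostly with a low value. They report only what shows in the picture. A call takes as long as a camera call. They do not tell look-alikes from the thing itself.
- robot.search_frame(name, camera): "rect" ([left, top, right, bottom] in pixels, round what is visible of it).
The state is a dict: "time": time; "q": joint angles; "joint_velocities": joint speeds; "joint_torque": joint torques, N m; "position": TCP position; "tool_rot": TCP orientation; "ft_force": force on the tool from outside, world axes, zero at the start; "moment": the same for the moment, N m; "grip_width": finger opening in m; "grip_force": force on a finger pad.
Only numpy, scipy, OpenCV 4.12 (cv2) and the standard library are available. Lean on these libraries where they do the work, as an engineer would, in place of code of your own. Each camera call takes 0.05 s, during which the arm holds its last target. There are 200 camera calls.

## Working session

There is one attempt and no reset: what is moved stays moved. The work goes in short steps, Python scripts to look and compute and a shell command to move; the robot and the scene stay as the last step left them, time stands still between calls to the robot, and variables do not carry over. Pictures are saved under pics/ and viewed, at most 12 in all, crops included, and the job is handed in when it is done.

```bash
mkdir -p pics
cat > h.py <<'E'
import numpy as np, cv2
from scipy.spatial.transform import Rotation as R
from rig import robot
def cam(name, obs=None):
    m=robot.camera_model(name)
    if 'T_tool_cam' in m:
        T=np.eye(4); T[:3,:3]=R.from_quat(obs['tool_rot']).as_matrix(); T[:3,3]=obs['position']
        T=T@np.array(m['T_tool_cam'])
    else:
        T=np.eye(4); T[:3,:3]=R.from_quat(m['orientation']).as_matrix() if np.size(m['orientation'])==4 else np.array(m['orientation']); T[:3,3]=m['xyz']
    return m,T
def ray(m,T,uv):
    d=np.array([(uv[0]-m['cx'])/m['fx'],(uv[1]-m['cy'])/m['fy']]); s=d.copy()
    for _ in range(30): s=d/(1+m['k1']*(s@s))
    return T[:3,3], T[:3,:3]@np.array([s[0],s[1],1])
def hit(m,T,uv,z):
    o,d=ray(m,T,uv); return (o+d*(z-o[2])/d[2])
def proj(m,T,p):
    c=T[:3,:3].T@(np.array(p)-T[:3,3]); s=c[:2]/c[2]; s=s*(1+m['k1']*(s@s))
    return np.array([m['cx']+m['fx']*s[0],m['cy']+m['fy']*s[1]])
def snap(name,fn=None):
    o=robot.get_obs(); im=robot.camera(name); m,T=cam(name,o)
    if fn: cv2.imwrite('pics/'+fn,im[:,:,::-1])
    return im,m,T
E
python3 - <<'E'
from h import *
for n in ['scene','side','wrist']:
    im,m,T=snap(n,n+'0.png'); print(n,m['fx'],m['k1'],T[:3,3].round(3),T[:3,2].round(2))
    for k in ['disc_blank','square_blank','strip_blank','round_pocket','square_pocket','tray_grip','lever_ball','press','sardines']:
        r=robot.search_frame(k,n)
        print(k,[(np.round(a['rect']).tolist(),round(a['score'],2), hit(m,T,((a['rect'][0]+a['rect'][2])/2,(a['rect'][1]+a['rect'][3])/2),0.006).round(3).tolist()) for a in r[:3]])
a=[cv2.imread(f'pics/{n}0.png') for n in ['scene','side']]
E
```

```text
scene 382.75519061891436 -0.08606099565694247 [-0.18  -0.862  0.965] [ 0.54  0.58 -0.62]
disc_blank [([256.0, 199.0, 266.0, 211.0], 0.62, [0.444, 0.141, 0.006])]
square_blank []
strip_blank [([304.0, 188.0, 346.0, 231.0], 0.48, [0.605, -0.057, 0.006]), ([277.0, 184.0, 294.0, 195.0], 0.41, [0.579, 0.15, 0.006])]
round_pocket [([303.0, 186.0, 347.0, 230.0], 0.73, [0.61, -0.05, 0.006]), ([301.0, 187.0, 389.0, 256.0], 0.58, [0.608, -0.158, 0.006])]
square_pocket [([300.0, 189.0, 348.0, 232.0], 0.62, [0.596, -0.057, 0.006])]
tray_grip [([303.0, 186.0, 345.0, 228.0], 0.79, [0.613, -0.041, 0.006]), ([356.0, 210.0, 383.0, 215.0], 0.52, [0.71, -0.191, 0.006])]
lever_ball [([354.0, 210.0, 384.0, 217.0], 0.65, [0.706, -0.191, 0.006])]
press [([299.0, 188.0, 387.0, 256.0], 0.63, [0.601, -0.154, 0.006])]
sardines [([368.0, 280.0, 394.0, 309.0], 0.75, [0.445, -0.462, 0.006])]
side 462.76353014401093 -0.10628807456654904 [0.023 0.821 0.859] [ 0.38 -0.72 -0.58]
disc_blank [([285.0, 294.0, 303.0, 306.0], 0.82, [0.443, 0.138, 0.006])]
square_blank [([253.0, 323.0, 276.0, 342.0], 0.66, [0.45, 0.26, 0.0
[... 568 characters left out ...]
]
sardines [([373.0, 173.0, 387.0, 195.0], 0.56, [0.462, -0.471, 0.006])]
wrist 295.08338826490444 -0.04032957009155681 [0.626 0.065 0.386] [-0.   -0.24 -0.97]
disc_blank [([147.0, 44.0, 191.0, 85.0], 0.77, [0.44, 0.139, 0.006]), ([232.0, 166.0, 353.0, 292.0], 0.34, [0.585, -0.071, 0.006])]
square_blank []
strip_blank [([266.0, 28.0, 296.0, 92.0], 0.96, [0.577, 0.142, 0.006])]
round_pocket [([232.0, 164.0, 354.0, 293.0], 0.81, [0.587, -0.071, 0.006])]
square_pocket [([231.0, 166.0, 351.0, 292.0], 0.77, [0.584, -0.071, 0.006])]
tray_grip [([237.0, 168.0, 353.0, 291.0], 0.58, [0.589, -0.072, 0.006])]
lever_ball []
press [([206.0, 166.0, 375.0, 308.0], 0.68, [0.582, -0.083, 0.006])]
sardines []
```

View pics/scene0.png

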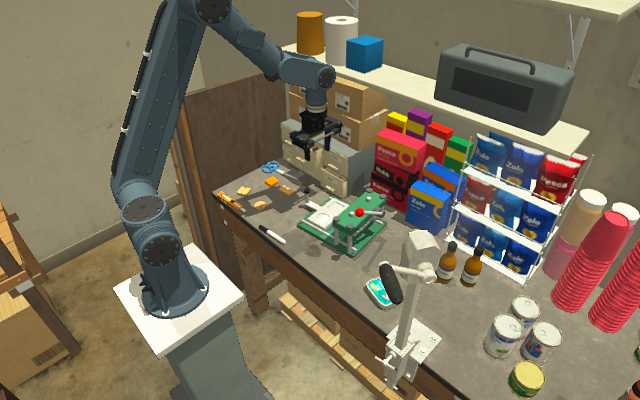

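View pics/wrist0.png

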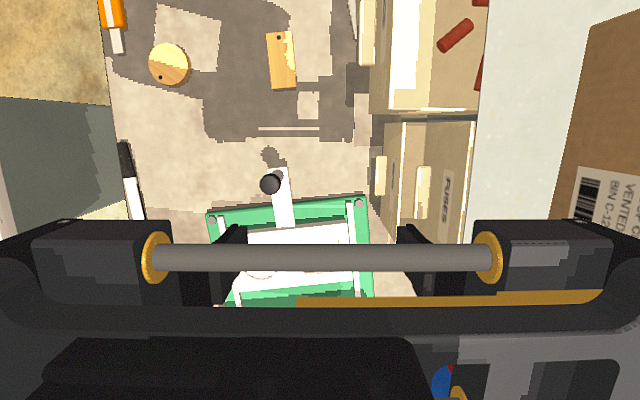

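View pics/side0.png

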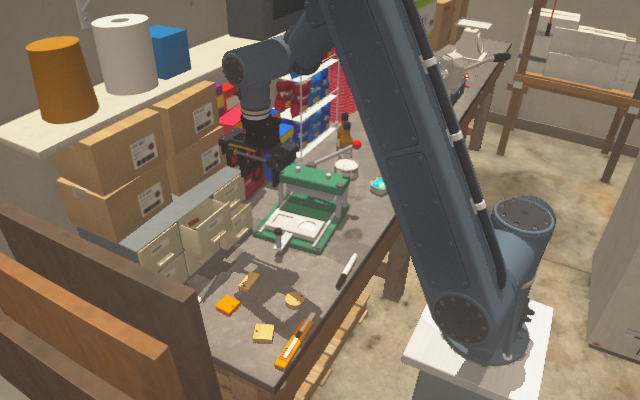

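The scene, wrist and side pictures agree. The disc is at wrist (168,64), the strip at (281,60), the tray post cap at (270,184), and the red ball at scene (359,212) and side (357,145). In the side view the light square is at (264,333) and its orange look-alike at (228,305).

Run:
```python
from h import *
o=robot.get_obs(); print(o['time'],o['position'],R.from_quat(o['tool_rot']).as_matrix().round(3).tolist(),o['ft_force'])
# red ball triangulation
rs=[]
for n in ['scene','side']:
    im=cv2.imread(f'pics/{n}0.png').astype(int); m,T=cam(n)
    c=(359,212) if n=='scene' else (357,145)
    M=(im[:,:,2]>120)&(im[:,:,1]<70)&(im[:,:,0]<70); W=np.zeros_like(M); W[c[1]-9:c[1]+9,c[0]-9:c[0]+9]=1
    ys,xs=np.nonzero(M&W); print(n,len(xs),xs.mean(),ys.mean()); rs.append(ray(m,T,(xs.mean(),ys.mean())))
A=np.c_[rs[0][1],-rs[1][1]]; b=rs[1][0]-rs[0][0]; s=np.linalg.lstsq(A,b,rcond=None)[0]
print(rs[0][0]+s[0]*rs[0][1], rs[1][0]+s[1]*rs[1][1])
o=robot.get_obs(); m,T=cam('wrist',o); print('cap',hit(m,T,(270,184),0.088))
```

```text
1.5 [6.24967169e-01 4.63533767e-05 2.22522764e-01] [[-0.0, 1.0, -0.0], [1.0, 0.0, 0.0], [0.0, -0.0, -1.0]] [-0.58213938  0.51614816  0.09095574]
scene 56 359.17857142857144 211.83928571428572
side 55 356.2 144.25454545454545
[ 0.49453777 -0.31442526  0.2181676 ] [ 0.49702986 -0.31458399  0.22030087]
cap [0.57224839 0.00682357 0.088     ]
```

```bash
python3 -m jog '{"dp":[[-45,-20,-10],[-90,-30,-20],[-130,-45,-30],[-130,-45,-30],[-130,-45,-30]],"delta_rot":[[0,0,0],[0,0,0],[0,0,0],[0,0,0],[0,0,0]],"gripper":[1,1,1,1,1]}' 20
python3 - <<'E'
from h import *
im,m,T=snap('wrist','w1.png')
big=cv2.resize(im[0:240,120:520,::-1],None,fx=2,fy=2,interpolation=cv2.INTER_CUBIC); cv2.imwrite('pics/w1b.png',big)
np.save('w1T.npy',T)
E
```

```text
time: 2.0
position: [0.5798, -0.1309, 0.2529]
tool_rot: [0.708, 0.706, 0.0, 0.0]
ft_force: [0.4, 0.6, 0.6]
grip_width: 0.0868
grip_force: 0.0
```

View pics/w1b.png

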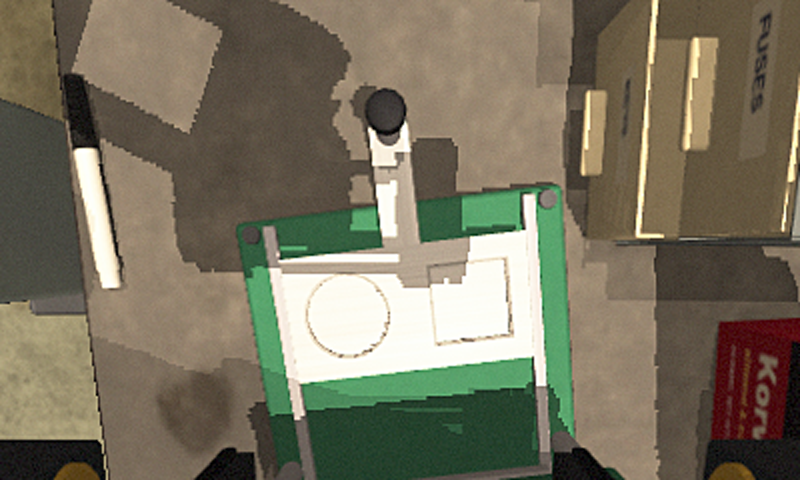

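The crop shows the round pocket at crop (348,315), the square pocket's corners at about (430,266), (507,259), (513,334) and (436,344), and the post cap at (386,110). The press is turned by a few degrees.

```bash
python3 - <<'E'
from h import *
T=np.load('w1T.npy'); m=robot.camera_model('wrist')
f=lambda x,y,z: hit(m,T,(120+(x-.5)/2,(y-.5)/2),z)
sq=np.array([f(x,y,.034) for x,y in [(430,266),(507,259),(513,334),(436,344)]])
rd=[f(x,y,.034) for x,y in [(306,315),(390,315),(348,273),(348,357)]]
print('sq',sq.mean(0).round(4),'sides',[np.linalg.norm(sq[i]-sq[i-1]).round(4) for i in range(4)])
for i in range(4):
    d=sq[(i+1)%4]-sq[i]; print(np.degrees(np.arctan2(d[1],d[0])).round(1))
r=np.mean(rd,0); print('rd',r.round(4),np.ptp(np.array(rd),0)); d=sq.mean(0)-r; print(d,np.linalg.norm(d),np.degrees(np.arctan2(d[1],d[0])))
print('cap',f(386,110,.088))
# base bolts/corners
a,b=f(236,226,.015),f(560,187,.015); d=b-a; print('base',a,b,np.linalg.norm(d),np.degrees(np.arctan2(d[1],d[0])))
E
python3 -m jog '{"dp":[[50,-20,0],[100,-40,0],[150,-60,0],[200,-80,0],[230,-80,0],[230,-80,0],[230,-80,0]],"delta_rot":[[0,0,0],[0,0,0],[0,0,0],[0,0,0],[0,0,0],[0,0,0],[0,0,0]],"gripper":[1,1,1,1,1,1,1]}'
python3 - <<'E'
from h import *
im,m,T=snap('wrist','w2.png')
for k in ['disc_blank','square_blank']:
    print(k,[(np.round(a['rect']).tolist(),round(a['score'],2)) for a in robot.search_frame(k,'wrist')])
big=cv2.resize(im[0:240,120:520,::-1],None,fx=2,fy=2,interpolation=cv2.INTER_CUBIC); cv2.imwrite('pics/w2b.png',big)
np.save('w2T.npy',T)
E
```

```text
sq [ 0.6238 -0.0967  0.034 ] sides [np.float64(0.05), np.float64(0.0488), np.float64(0.0479), np.float64(0.0504)]
5.1
-83.1
-172.6
95.0
rd [ 0.5443 -0.1055  0.034 ] [0.05421312 0.05401464 0.        ]
[0.0794595  0.00884361 0.        ] 0.07995012085602547 6.350715235051729
cap [0.57139367 0.00558357 0.088     ]
base [ 0.47025277 -0.04870665  0.015     ] [ 0.68156155 -0.024729    0.015     ] 0.21266482549396565 6.473782386249277
time: 2.75
position: [0.4994, 0.1023, 0.2524]
tool_rot: [0.705, 0.709, -0.0, -0.0]
ft_force: [0.3, -0.3, 0.3]
grip_width: 0.087
grip_force: 0.0
disc_blank [([261.0, 132.0, 295.0, 164.0], 0.88)]
square_blank [([360.0, 52.0, 396.0, 95.0], 0.78), ([262.0, 25.0, 308.0, 76.0], 0.68), ([323.0, 235.0, 415.0, 299.0], 0.51)]
```

View pics/w2b.png

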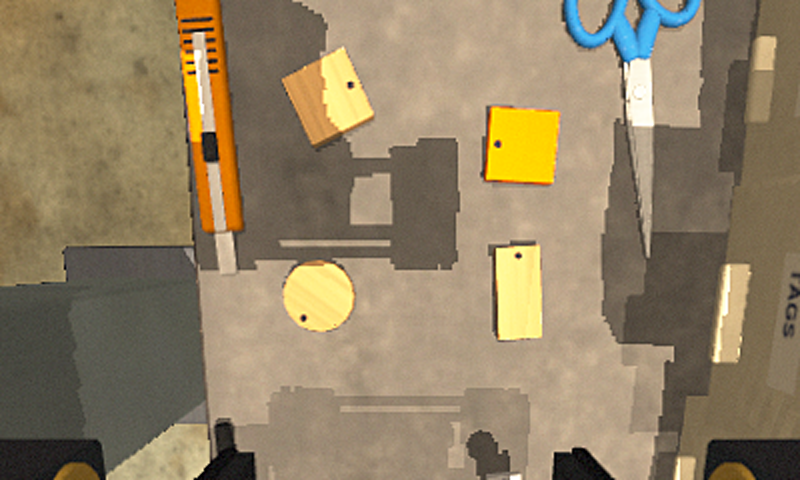

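The crop shows the disc centred at (319,296). The wood square has corners at about (283,78), (345,47), (374,110) and (314,142). The orange look-alike is at (520,145), the strip at (518,292) and the cutter at (210,120). The open fingertips show at about (254,455) and (554,455).

Run:
```python
from h import *
T=np.load('w2T.npy'); m=robot.camera_model('wrist')
f=lambda x,y,z: hit(m,T,(120+(x-.5)/2,(y-.5)/2),z)
im=cv2.imread('pics/w2.png'); hsv=cv2.cvtColor(im,cv2.COLOR_BGR2HSV)
def blob(x0,y0,x1,y1,vmin):
    M=np.zeros(im.shape[:2],np.uint8); s=hsv[y0:y1,x0:x1]; M[y0:y1,x0:x1]=((s[...,1]>85)&(s[...,2]>vmin))*255
    M=cv2.morphologyEx(M,cv2.MORPH_CLOSE,np.ones((5,5)))
    return max(cv2.findContours(M,0,1)[0],key=cv2.contourArea)
c=blob(255,125,303,172,150); e=cv2.fitEllipse(c); print('disc ellipse',e); print('disc',hit(m,T,e[0],.012), 'manual',f(319,296,.012))
c=blob(255,15,312,82,60); r=cv2.minAreaRect(c); print('sq rect',r,'crop',((cv2.boxPoints(r)-[120,0])*2).round(1).tolist())
sq=np.array([f(x,y,.012) for x,y in [(283,78),(345,47),(374,110),(314,142)]])
print('sq',sq.mean(0),[np.linalg.norm(sq[i]-sq[i-1]).round(4) for i in range(4)])
for i in range(4):
    d=sq[(i+1)%4]-sq[i]; print(np.degrees(np.arctan2(d[1],d[0])).round(1))
o=robot.get_obs(); P=np.array(o['position']); Rm=R.from_quat(o['tool_rot']).as_matrix()
for y in (-.0435,0,.0435): print('tip',((proj(m,T,P+Rm@[0,y,0])-[120,0])*2).round(1))
print(P)
cv2.imwrite('pics/w2c.png',np.hstack([cv2.resize(im[10:85,250:315],None,fx=6,fy=6,interpolation=cv2.INTER_NEAREST),cv2.resize(im[215:240,230:260],(390,450),interpolation=cv2.INTER_NEAREST)]))
```

```text
disc ellipse ((278.9842529296875, 147.63539123535156), (34.639984130859375, 35.75483703613281), 117.11222839355469)
disc [0.44162355 0.13807787 0.012     ] manual [0.44197953 0.13792578 0.012     ]
sq rect ((284.0000305175781, 48.49998474121094), (39.354793548583984, 36.224300384521484), 63.43495178222656) crop [[278.0, 78.0], [342.8, 45.6], [378.0, 116.0], [313.2, 148.4]]
sq [0.45142424 0.26401065 0.012     ] [np.float64(0.0423), np.float64(0.0431), np.float64(0.0408), np.float64(0.0431)]
24.5
-64.0
-153.5
116.0
tip [258.1 485.8]
tip [404.6 486.9]
tip [551.1 487.6]
[0.50031667 0.09961535 0.25235117]
```

View pics/w2c.png

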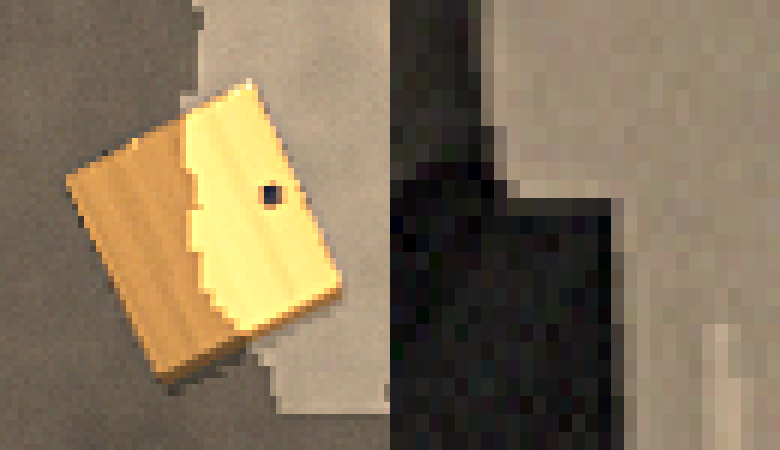

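```bash
python3 -m jog '{"dp":[[19,-29,40],[38,-58,80],[38,-58,130],[38,-58,180],[38,-58,220],[38,-58,240],[38,-58,246.5],[38,-58,246.5],[38,-58,246.5],[38,-58,246.5],[38,-58,246.5],[38,-58,246.5]],"delta_rot":[[0,0,0],[0,0,0],[0,0,0],[0,0,0],[0,0,0],[0,0,0],[0,0,0],[0,0,0],[0,0,0],[0,0,0],[0,0,0],[0,0,0]],"gripper":[0.5,0.5,0.5,0.5,0.5,0.5,0.5,0.5,-1,-1,-1,-1]}' 15
python3 -m jog '{"dp":[[0,0,0],[0,0,0],[0,0,-10],[0,0,-40]],"delta_rot":[[0,0,0],[0,0,0],[0,0,0],[0,0,0]],"gripper":[-1,-1,-1,-1]}'
```

```text
time: 4.1
position: [0.4428, 0.1381, 0.0072]
tool_rot: [0.707, 0.707, 0.001, 0.001]
ft_force: [-0.1, -1.1, 6.4]
grip_width: 0.0466
grip_force: 15.0
time: 4.5
position: [0.4404, 0.1379, 0.0454]
tool_rot: [0.707, 0.707, -0.002, -0.002]
ft_force: [0.2, 0.8, 0.6]
grip_width: 0.0472
grip_force: 15.0
```

```bash
python3 -m jog '{"dp":[[-10,5,-40],[-50,22,-80],[-95,42,-80],[-140,62,-80],[-185,82,-80],[-225,97,-80],[-243.5,102,-75],[-243.5,102,-40],[-243.5,102,-15],[-243.5,102,-3],[-243.5,102,-3],[-243.5,102,-3]],"delta_rot":[[0,0,0],[0,0,0],[0,0,0],[0,0,0],[0,0,0],[0,0,0],[0,0,0],[0,0,0],[0,0,0],[0,0,0],[0,0,0],[0,0,0]],"gripper":[-1,-1,-1,-1,-1,-1,-1,-1,-1,-1,-1,-1]}'
python3 -m jog '{"dp":[[0,0,3],[0,0,6],[0,0,6.5],[0,0,6.5],[0,0,6.5]],"delta_rot":[[0,0,0],[0,0,0],[0,0,0],[0,0,0],[0,0,0]],"gripper":[-1,-1,-1,-1,-1]}'
```

```text
time: 5.7
position: [0.5442, -0.105, 0.0496]
tool_rot: [0.707, 0.707, 0.0, 0.0]
ft_force: [-0.3, 0.3, -0.4]
grip_width: 0.047
grip_force: 15.0
time: 6.2
position: [0.5441, -0.1055, 0.0428]
tool_rot: [0.707, 0.707, 0.0, 0.0]
ft_force: [-0.4, -0.8, 0.7]
grip_width: 0.047
grip_force: 15.0
```

```bash
python3 -m jog '{"dp":[[0,0,2],[0,0,4],[0,0,6],[0,0,6],[0,0,6]],"delta_rot":[[0,0,0],[0,0,0],[0,0,0],[0,0,0],[0,0,0]],"gripper":[-1,-1,-1,-1,-1]}'
```

```text
time: 6.7
position: [0.5439, -0.1055, 0.0364]
tool_rot: [0.707, 0.707, -0.0, -0.0]
ft_force: [-0.2, 0.3, -1.0]
grip_width: 0.0471
grip_force: 15.0
```

```bash
python3 -m jog '{"dp":[[0,0,0],[0,0,0],[0,0,-5],[0,0,-40],[0,0,-85],[-10,10,-130],[-20,25,-175],[-24.5,36,-216],[-24.5,36,-216],[-24.5,36,-216]],"delta_rot":[[0,0,0],[0,0,0],[0,0,0],[0,0,0],[0,0,0],[0,0,0],[0,0,0],[0,0,0],[0,0,0],[0,0,0]],"gripper":[0.4,0.4,0.4,0.4,0.5,0.5,0.5,0.5,0.5,0.5]}'
python3 - <<'E'
from h import *
im,m,T=snap('wrist','w3.png')
cv2.imwrite('pics/w3b.png',cv2.resize(im[80:220,220:420,::-1],None,fx=4,fy=4,interpolation=cv2.INTER_CUBIC))
np.save('w3T.npy',T)
E
```

```text
time: 7.7
position: [0.5802, -0.1301, 0.2538]
tool_rot: [0.707, 0.707, 0.0, 0.001]
ft_force: [0.5, 0.6, -1.4]
grip_width: 0.065
grip_force: 0.0
```

View pics/w3b.png

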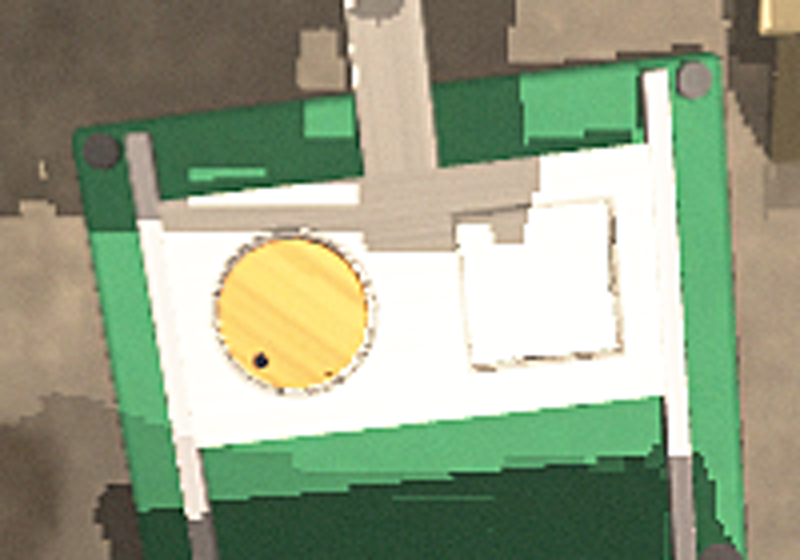

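The disc sits inside the round pocket, with an even ring all round it at (292,312). The square pocket is empty at about (541,284). Next is the square blank.

```bash
python3 -m jog '{"dp":[[48,-10,0],[94,-25,0],[140,-42,0],[186,-58,0],[232,-75,0],[278,-92,0],[324,-109,20],[367,-122,50],[393,-129,90],[393,-129,135],[393,-129,180],[393,-129,200]],"delta_rot":[[0,0,0],[0,0,0],[0,0,-0.14],[0,0,-0.28],[0,0,-0.4],[0,0,-0.445],[0,0,-0.445],[0,0,-0.445],[0,0,-0.445],[0,0,-0.445],[0,0,-0.445],[0,0,-0.445]],"gripper":[0.5,0.5,0.5,0.5,0.5,0.5,0.5,0.5,0.5,0.5,0.5,0.5]}'
python3 -m jog '{"dp":[[0,0,20],[0,0,40],[0,0,46.5],[0,0,46.5],[0,0,46.5],[0,0,46.5],[0,0,46.5],[0,0,46.5],[0,0,46.5],[0,0,46.5]],"delta_rot":[[0,0,0],[0,0,0],[0,0,0],[0,0,0],[0,0,0],[0,0,0],[0,0,0],[0,0,0],[0,0,0],[0,0,0]],"gripper":[0.5,0.5,0.5,0.5,-1,-1,-1,-1,-1,-1]}'
python3 -m jog '{"dp":[[0,0,-20],[0,0,-60],[0,0,-100],[0,0,-100]],"delta_rot":[[0,0,0],[0,0,0],[0,0,0],[0,0,0]],"gripper":[-1,-1,-1,-1]}'
```

```text
time: 8.95
position: [0.4455, 0.2619, 0.0474]
tool_rot: [0.533, 0.846, -0.005, -0.004]
ft_force: [-0.2, -0.8, -0.3]
grip_width: 0.0651
grip_force: 0.0
time: 9.95
position: [0.4515, 0.2632, 0.0069]
tool_rot: [0.534, 0.846, 0.001, 0.0]
ft_force: [-0.8, 0.1, 6.8]
grip_width: 0.0435
grip_force: 15.0
time: 10.35
position: [0.4542, 0.2643, 0.1105]
tool_rot: [0.534, 0.846, 0.004, 0.003]
ft_force: [2.0, 0.3, 0.2]
grip_width: 0.0438
grip_force: 15.0
```

Run:
```python
from h import *
T=np.load('w1T.npy'); m=robot.camera_model('wrist')
f=lambda x,y,z: hit(m,T,(120+(x-.5)/2,(y-.5)/2),z)
for z in (0,.05,.1,.15): print(z,[f(x,y,z).round(3).tolist() for x,y in [(590,235),(595,90),(635,240),(715,330)]])
print(robot.get_obs()['q'])
```

```text
0 [[0.708, -0.054, 0.0], [0.705, 0.037, 0.0], [0.739, -0.058, 0.0], [0.802, -0.119, 0.0]]
0.05 [[0.692, -0.056, 0.05], [0.69, 0.025, 0.05], [0.72, -0.059, 0.05], [0.776, -0.113, 0.05]]
0.1 [[0.677, -0.057, 0.1], [0.675, 0.013, 0.1], [0.701, -0.06, 0.1], [0.749, -0.106, 0.1]]
0.15 [[0.662, -0.059, 0.15], [0.66, 0.0, 0.15], [0.682, -0.061, 0.15], [0.722, -0.1, 0.15]]
[ 3.14053347e-01  5.59632846e-01  1.79080645e+00  6.20700922e-05
  7.80841173e-01 -1.31193458e-01]
```

```bash
python3 -m jog '{"dp":[[-30,0,-20],[-70,0,-30],[-112,0,-30],[-154,0,-30],[-196,0,-30],[-238,0,-30],[-280,0,-30],[-320,0,-30],[-360,0,-30],[-399,1,-30],[-399,1,-30],[-399,1,-30]],"delta_rot":[[0,0,-0.13],[0,0,-0.27],[0,0,-0.41],[0,0,-0.55],[0,0,-0.69],[0,0,-0.83],[0,0,-0.97],[0,0,-1.11],[0,0,-1.236],[0,0,-1.236],[0,0,-1.236],[0,0,-1.236]],"gripper":[-1,-1,-1,-1,-1,-1,-1,-1,-1,-1,-1,-1]}'
python3 -m jog '{"dp":[[0,0,35],[0,0,70],[0,0,92],[0,0,92],[0,0,92]],"delta_rot":[[0,0,0],[0,0,0],[0,0,0],[0,0,0],[0,0,0]],"gripper":[-1,-1,-1,-1,-1]}'
```

```text
time: 11.55
position: [0.6228, -0.0973, 0.1346]
tool_rot: [-0.054, 0.999, 0.001, -0.001]
ft_force: [-0.5, 0.8, -0.0]
grip_width: 0.0436
grip_force: 15.0
time: 12.05
position: [0.6227, -0.0953, 0.0438]
tool_rot: [-0.056, 0.998, 0.0, -0.001]
ft_force: [0.1, 0.0, -0.4]
grip_width: 0.0436
grip_force: 15.0
```

```bash
python3 -m jog '{"dp":[[-1,0,2],[-1,0,5],[-1,0,7.5],[-1,0,7.5],[-1,0,7.5]],"delta_rot":[[0,0,0],[0,0,0],[0,0,0],[0,0,0],[0,0,0]],"gripper":[-1,-1,-1,-1,-1]}'
```

```text
time: 12.55
position: [0.6246, -0.0966, 0.0368]
tool_rot: [-0.055, 0.998, -0.0, 0.0]
ft_force: [0.5, 0.1, 1.3]
grip_width: 0.0439
grip_force: 15.0
```

```bash
python3 -m jog '{"dp":[[0,0,0],[0,0,0],[0,0,-5],[0,0,-40],[0,0,-85],[0,0,-130],[-10,0,-175],[-30,0,-216],[-30,0,-216],[-30,0,-216]],"delta_rot":[[0,0,0],[0,0,0],[0,0,0],[0,0,0],[0,0,0],[0,0,0],[0,0,0],[0,0,0],[0,0,0],[0,0,0]],"gripper":[0.4,0.4,0.4,0.4,0.4,0.4,0.4,0.4,0.4,0.4]}'
python3 - <<'E'
from h import *
im,m,T=snap('wrist','w4.png')
cv2.imwrite('pics/w4b.png',cv2.resize(im[0:230,120:520,::-1],None,fx=2,fy=2,interpolation=cv2.INTER_CUBIC))
np.save('w4T.npy',T)
E
```

```text
time: 13.55
position: [0.655, -0.0933, 0.2542]
tool_rot: [-0.055, 0.998, -0.001, 0.001]
ft_force: [-0.6, 0.6, -0.7]
grip_width: 0.0608
grip_force: 0.0
```

View pics/w4b.png

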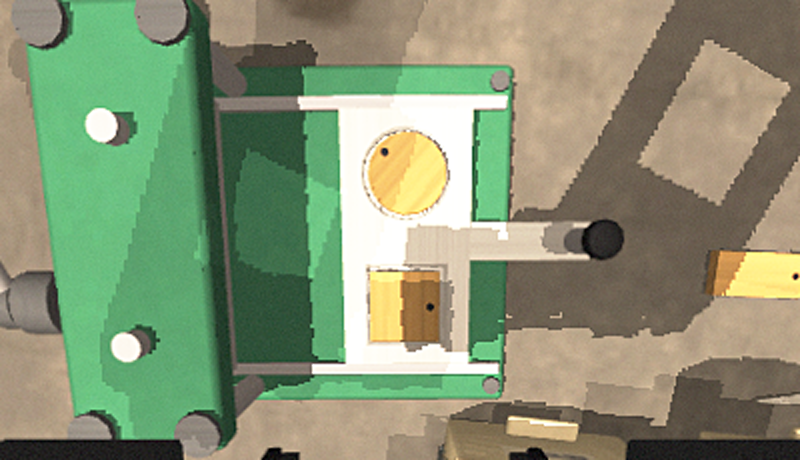

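The disc at (406,172) and the square at (404,305) are both inside their pockets with the marks up. The post cap is at (602,240), and the head is on the left.

Run:
```python
from h import *
T=np.load('w4T.npy'); m=robot.camera_model('wrist')
f=lambda x,y,z: hit(m,T,(120+(x-.5)/2,(y-.5)/2),z)
p=f(602,240,.088); o=robot.get_obs(); P=np.array(o['position']); Rm=R.from_quat(o['tool_rot']).as_matrix()
print('cap',p,'tcp',P,'delta tool mm',(Rm.T@(p-P)*1000).round(1))
print('disc',f(406,172,.041),'sq',f(405,305,.041))
for c in [(100,125),(127,347)]: print('pin',f(*c,.14))
```

```text
cap [0.57170958 0.00414232 0.088     ] tcp [ 0.65357158 -0.09295908  0.25225181] delta tool mm [ 70.5 105.5 164.4]
disc [ 0.54348464 -0.10585065  0.041     ] sq [ 0.62274409 -0.0975629   0.041     ]
pin [ 0.54993072 -0.24129701  0.14      ]
pin [ 0.648272   -0.22850107  0.14      ]
```

```bash
python3 -m jog '{"dp":[[25,35,0],[50,70,20],[70,105,50],[70,105,95],[70,105,140],[70,105,170],[70,105,180],[70,105,180],[70,105,180]],"delta_rot":[[0,0,0],[0,0,0],[0,0,0],[0,0,0],[0,0,0],[0,0,0],[0,0,0],[0,0,0],[0,0,0]],"gripper":[0.4,0.4,0.4,0.4,0.4,0.4,0.4,0.4,0.4]}'
python3 -m jog '{"dp":[[0,0,0],[0,0,0],[0,0,0],[0,0,0],[0,0,0],[0,0,0]],"delta_rot":[[0,0,0],[0,0,0],[0,0,0],[0,0,0],[0,0,0],[0,0,0]],"gripper":[-1,-1,-1,-1,-1,-1]}' 10
```

```text
time: 14.5
position: [0.5737, 0.0032, 0.073]
tool_rot: [-0.055, 0.998, -0.0, 0.0]
ft_force: [0.7, -1.1, 0.2]
grip_width: 0.061
grip_force: 0.0
time: 15.1
position: [0.5734, 0.0039, 0.0729]
tool_rot: [-0.055, 0.998, 0.0, 0.0]
ft_force: [0.5, 1.5, 2.5]
grip_width: 0.0215
grip_force: 10.0
```

```bash
python3 -m jog '{"dp":[[0,-6,0],[0,-18,0],[0,-32,0],[0,-47,0],[0,-62,0],[0,-77,0],[0,-92,0],[0,-107,0],[0,-122,0],[0,-135,0],[0,-145,0],[0,-150,0]],"delta_rot":[[0,0,0],[0,0,0],[0,0,0],[0,0,0],[0,0,0],[0,0,0],[0,0,0],[0,0,0],[0,0,0],[0,0,0],[0,0,0],[0,0,0]],"gripper":[-1,-1,-1,-1,-1,-1,-1,-1,-1,-1,-1,-1]}'
python3 -m jog '{"dp":[[0,-3,0],[0,-5,0],[0,-7,0],[0,-8,0],[0,-8,0],[0,-8,0]],"delta_rot":[[0,0,0],[0,0,0],[0,0,0],[0,0,0],[0,0,0],[0,0,0]],"gripper":[-1,-1,-1,-1,-1,-1]}'
```

```text
time: 16.3
position: [0.5897, -0.1407, 0.0725]
tool_rot: [-0.052, 0.999, 0.006, -0.0]
ft_force: [5.7, 20.8, 7.7]
grip_width: 0.0477
grip_force: 10.0
time: 16.9
position: [0.5903, -0.1468, 0.0724]
tool_rot: [-0.053, 0.999, 0.006, -0.0]
ft_force: [5.3, 21.3, 8.9]
grip_width: 0.06
grip_force: 10.0
```

Run:
```python
from h import *
ims=[]
im,m,T=snap('side','s5.png'); a=cv2.resize(im[120:270,220:400,::-1],(720,600),interpolation=cv2.INTER_CUBIC)
im,m,T=snap('scene','c5.png'); b=cv2.resize(im[150:270,290:400,::-1],(550,600),interpolation=cv2.INTER_CUBIC)
im,m,T=snap('wrist','w5.png'); c=cv2.resize(im[:,:,::-1],(640,400))
cv2.imwrite('pics/m5.png',np.hstack([cv2.resize(a,(430,360)),cv2.resize(b,(330,360))]))
```

```text
(no output)
```

View pics/m5.png

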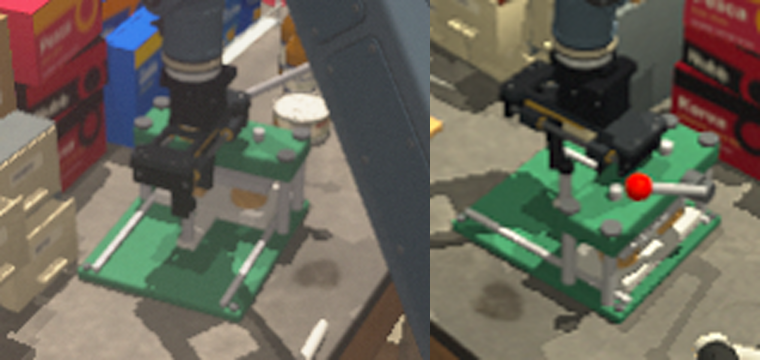

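View pics/w5.png

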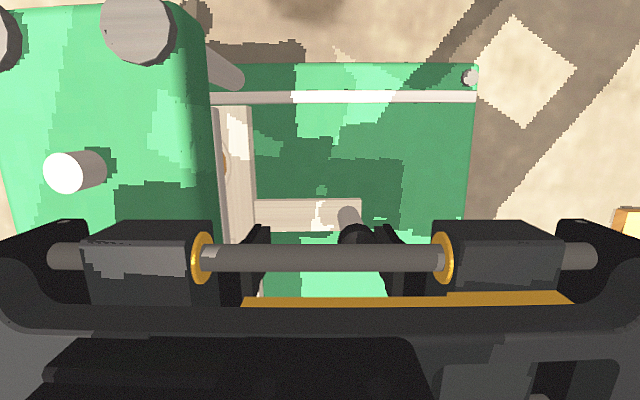

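The tray is nearly under the head. In the wrist view the post is at (352,230), against the rear finger, and the die edge is at about (252,150).

Run:
```python
from h import *
o=robot.get_obs(); m,T=cam('wrist',o); print(o['position'],o['ft_force'],o['moment'],o['grip_width'])
a=np.radians(6.3); ex=np.array([np.cos(a),np.sin(a),0]); ey=np.array([-np.sin(a),np.cos(a),0])
rd=np.array([.5443,-.1055,0])  # pocket line at tray=0
for n,p,z,off in [('die edge',(253,150),.034,.040),('post cap',(352,232),.088,.108),('head edge',(213,150),.125,0),('baseL',(476,150),.015,0)]:
    h=hit(m,T,p,z); print(n,h.round(3),'y rel pocket0',((h-rd)@ey).round(4),'travel',(off-(h-rd)@ey).round(4))
print('tcp rel',(np.array(o['position'])-rd)@ey)
```

```text
[ 0.59031208 -0.14678347  0.07242778] [ 4.73852259 19.74749998  8.6864766 ] [ 3.97540819 -1.01035167 -0.31127903] 0.06001165490617901
die edge [ 0.546 -0.199  0.034] y rel pocket0 -0.0928 travel 0.1328
post cap [ 0.578 -0.133  0.088] y rel pocket0 -0.0311 travel 0.1391
head edge [ 0.538 -0.194  0.125] y rel pocket0 -0.0878 travel 0.0878
baseL [ 0.53  -0.037  0.015] y rel pocket0 0.07 travel -0.07
tcp rel -0.046083261243968415
```

The base edge in the earlier picture shows the tray started about 17 mm in. It is therefore at its stop now, and the 20 N is the stop. I'll back off and let go.

```bash
python3 -m jog '{"dp":[[0,6,0],[0,12,0],[0,17,0],[0,17,0],[0,17,0]],"delta_rot":[[0,0,0],[0,0,0],[0,0,0],[0,0,0],[0,0,0]],"gripper":[-1,-1,-1,-1,-1]}'
python3 -m jog '{"dp":[[0,0,0],[0,0,0],[0,0,0],[0,0,-10],[0,0,-40],[0,0,-85],[0,0,-130],[0,0,-170],[0,0,-170],[0,0,-170]],"delta_rot":[[0,0,0],[0,0,0],[0,0,0],[0,0,0],[0,0,0],[0,0,0],[0,0,0],[0,0,0],[0,0,0],[0,0,0]],"gripper":[0.3,0.3,0.3,0.3,0.3,0.3,0.3,0.3,0.3,0.3]}'
python3 - <<'E'
from h import *
im,m,T=snap('wrist','w6.png')
im2,_,_=snap('scene','c6.png');im3,_,_=snap('side','s6.png')
cv2.imwrite('pics/w6b.png',np.hstack([cv2.resize(im[0:230,120:440,::-1],(400,288)),cv2.resize(im2[170:270,300:400,::-1],(400,288))]))
np.save('w6T.npy',T)
E
```

```text
time: 17.55
position: [0.5886, -0.1301, 0.0726]
tool_rot: [-0.053, 0.999, 0.006, -0.0]
ft_force: [5.6, 20.8, 8.9]
grip_width: 0.0268
grip_force: 10.0
time: 18.55
position: [0.5886, -0.1379, 0.2437]
tool_rot: [-0.055, 0.999, -0.001, 0.001]
ft_force: [-0.6, 0.3, -0.4]
grip_width: 0.0566
grip_force: 0.0
```

View pics/w6b.png

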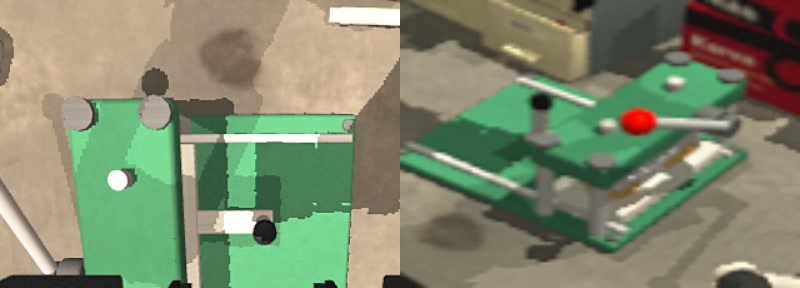

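```bash
python3 -m jog '{"dp":[[0,0,-45],[0,-40,-60],[10,-85,-60],[20,-130,-60],[28,-171,-60],[28,-171,-60],[28,-171,-60]],"delta_rot":[[0,0,0],[0,0,0],[0,0,0],[0,0,0],[0,0,0],[0,0,0],[0,0,0]],"gripper":[0.3,0.3,0.3,0.3,0.3,0.3,0.3]}'
python3 - <<'E'
from h import *
m=robot.camera_model('wrist'); T=np.load('w6T.npy')
a=np.radians(6.3); ex=np.array([np.cos(a),np.sin(a),0]); ey=np.array([-np.sin(a),np.cos(a),0])
c=hit(m,T,(331,184.5),.088); b=hit(m,T,(120+284.8,91.8),.015); print('cap',c,'base corner',b,'dy',(b-c)@ey,'expect .095')
im,m,T=snap('wrist','w7.png')
o=robot.get_obs();print(o['position'])
i=im.astype(int); M=((i[...,0]>110)&(i[...,1]<70)&(i[...,2]<70)).astype(np.uint8)
n,l,s,ce=cv2.connectedComponentsWithStats(M); 
for k in range(1,n):
    if s[k,4]>100: print(s[k],ce[k])
rs=[ray(m,T,ce[k]) for k in [1+int(np.argmax([s[j,4]*(s[j,1]+s[j,3]<235) for j in range(1,n)]))]]
for nme,px in [('scene',(359.18,211.84)),('side',(356.2,144.25))]:
    mm,TT=cam(nme); rs.append(ray(mm,TT,px))
A=np.zeros((3,3));bb=np.zeros(3)
for oo,d in rs:
    d=d/np.linalg.norm(d); Q=np.eye(3)-np.outer(d,d); A+=Q; bb+=Q@oo
p=np.linalg.solve(A,bb); print('ball',p); print('wrist at z .2277',rs[0][0]+rs[0][1]*(.2277-rs[0][0][2])/rs[0][1][2])
E
```

```text
time: 19.4
position: [0.5787, -0.3104, 0.3001]
tool_rot: [-0.054, 0.999, 0.002, -0.002]
ft_force: [-0.3, 0.6, 0.3]
grip_width: 0.0568
grip_force: 0.0
cap [ 0.58486391 -0.1293312   0.088     ] base corner [ 0.47008591 -0.04687707  0.015     ] dy 0.09455127135866431 expect .095
[ 0.57898878 -0.30914817  0.30051637]
[310  86  34  36 973] [326.58067831 103.4696814 ]
ball [ 0.49576064 -0.31533447  0.21920717]
wrist at z .2277 [ 0.49635704 -0.31632726  0.2277    ]
```

```bash
python3 -m jog '{"dp":[[40,2,0],[83,3.5,0],[83,3.5,30],[83,3.5,65],[83,3.5,90],[83,3.5,100],[83,3.5,100],[83,3.5,100]],"delta_rot":[[0,0,0],[0,0,0],[0,0,0],[0,0,0],[0,0,0],[0,0,0],[0,0,0],[0,0,0]],"gripper":[0.3,0.3,0.3,0.3,0.3,0.3,0.3,0.3]}'
python3 -m jog '{"dp":[[0,0,0],[0,0,0],[0,0,0],[0,0,0],[0,0,0]],"delta_rot":[[0,0,0],[0,0,0],[0,0,0],[0,0,0],[0,0,0]],"gripper":[-1,-1,-1,-1,-1]}' 25
```

```text
time: 20.25
position: [0.4978, -0.3152, 0.2034]
tool_rot: [-0.056, 0.998, -0.0, 0.0]
ft_force: [0.0, -0.1, 0.4]
grip_width: 0.0561
grip_force: 0.0
time: 20.75
position: [0.4969, -0.3151, 0.2028]
tool_rot: [-0.055, 0.998, 0.0, 0.0]
ft_force: [-0.7, 1.1, 1.6]
grip_width: 0.0264
grip_force: 25.0
```

```bash
python3 -m jog '{"dp":[[4,0,6],[8.5,0,12.5],[13,0,20],[17,0,28],[20.5,0,36],[23.5,0,44],[26.5,0,52.5],[29,0,61],[31,0,69.5],[32.5,0,78],[33.5,0,86.5],[34,0,95]],"delta_rot":[[0,0,0],[0,0,0],[0,0,0],[0,0,0],[0,0,0],[0,0,0],[0,0,0],[0,0,0],[0,0,0],[0,0,0],[0,0,0],[0,0,0]],"gripper":[-1,-1,-1,-1,-1,-1,-1,-1,-1,-1,-1,-1]}'
python3 -m jog '{"dp":[[0,0,5],[0,0,10],[0,0,14],[0,0,14],[0,0,14]],"delta_rot":[[0,0,0],[0,0,0],[0,0,0],[0,0,0],[0,0,0]],"gripper":[-1,-1,-1,-1,-1]}'
```

```text
time: 21.95
position: [0.4629, -0.3191, 0.1068]
tool_rot: [-0.055, 0.998, 0.0, -0.0]
ft_force: [2.0, 3.2, 1.5]
grip_width: 0.0264
grip_force: 25.0
time: 22.45
position: [0.463, -0.3192, 0.0965]
tool_rot: [-0.055, 0.998, -0.001, 0.0]
ft_force: [-3.4, 5.4, 22.0]
grip_width: 0.0268
grip_force: 25.1
```

```bash
python3 -m jog '{"dp":[[0,0,0],[0,0,0],[0,0,0],[0,0,-20],[0,0,-60],[0,0,-105],[-20,0,-150],[-60,0,-190],[-83,0,-205],[-83,0,-205],[-83,0,-205]],"delta_rot":[[0,0,0],[0,0,0],[0,0,0],[0,0,0],[0,0,0],[0,0,0],[0,0,0],[0,0,0],[0,0,0],[0,0,0],[0,0,0]],"gripper":[0.3,0.3,0.3,0.3,0.3,0.3,0.3,0.3,0.3,0.3,0.3]}'
python3 - <<'E'
from h import *
rs=[]
im,m,T=snap('wrist','w8.png')
for nme in ['wrist','scene','side']:
    if nme!='wrist': im,m,T=snap(nme,nme+'8.png')
    i=im.astype(int); M=((i[...,0]>110)&(i[...,1]<70)&(i[...,2]<70)).astype(np.uint8)
    e=proj(m,T,(.455,-.32,.115)); n,l,s,ce=cv2.connectedComponentsWithStats(M)
    k=min(range(1,n),key=lambda k:np.hypot(*(ce[k]-e))-0.01*s[k,4]); print(nme,e.round(1),ce[k].round(1),s[k,4]); 
    if np.hypot(*(ce[k]-e))<25: rs.append(ray(m,T,ce[k]))
A=np.zeros((3,3));b=np.zeros(3)
for oo,d in rs:
    d=d/np.linalg.norm(d); Q=np.eye(3)-np.outer(d,d); A+=Q; b+=Q@oo
print('ball',np.linalg.solve(A,b),robot.get_obs()['time'])
a=cv2.imread('pics/wrist8.png') if 0 else cv2.imread('pics/w8.png'); c=cv2.imread('pics/scene8.png')
cv2.imwrite('pics/m8.png',np.hstack([cv2.resize(a[0:240],(400,150)) if 0 else cv2.resize(a,(480,300)),cv2.resize(c[170:270,300:400],(300,300))]))
E
```

```text
time: 23.55
position: [0.5453, -0.31, 0.2977]
tool_rot: [-0.056, 0.998, 0.0, -0.001]
ft_force: [0.7, -0.3, -0.9]
grip_width: 0.0568
grip_force: 0.0
wrist [322.7 103.1] [321.8 109.8] 471
scene [350.4 244. ] [351.3 242.5] 57
side [367.2 177.4] [364.4 176. ] 52
ball [ 0.46240083 -0.31927643  0.11682032] 23.7
```

View pics/m8.png

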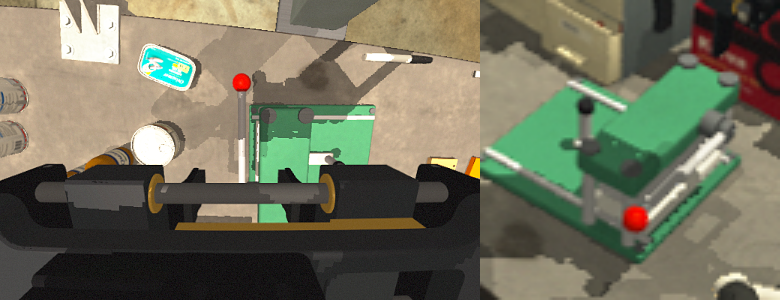

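The ball is down at z ≈ 0.116, and 0.115 is fully down. The tray is home and the arm is clear of everything.

```bash
python3 -c "
from rig import robot
print(robot.hand_in())"
```

```text
the job is handed in; nothing more can be done
None
```

I placed both blanks in their pockets hole mark up, pushed the tray home, left the lever fully down, and handed the job in at about 24 s; no verdict was returned.

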